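# Load the white reference standard into the reflectance meter

## Robot

A 6-joint arm with a two-finger parallel gripper is mounted at the origin on a cart in front of the work surface, level with it; the furniture and walls round the work are solid. World frame = base frame: x ahead of the robot, y to its left, z up, the work surface at z = 0. Lengths are in m, angles in rad, forces in N, time in s.
With the tool pointing down it reaches from about 0.35 to 0.775 m from the base axis. Payload 5.5 kg.
Tool frame: the origin (TCP) lies midway between the tips of the shut fingers; the grasp point (between the pads) lies 19 mm behind it; z points along the fingers, y is the line along which they close (so a half turn about z gives the same grasp; the last joint's range is limited). The gripper opens to 85 mm and grips with 20 to 120 N. Pads are 22 mm wide; open, the fingers measure 114 mm over their backs; the gripper's body (76 mm by 85 mm) begins 54 mm behind the grasp point. The pads swing forward as they close: fully open they stand 13 mm farther back than shut.
Start: joints at [1.144, 0.313, 0.046, 1.304, 0, 1.431], TCP at [0.163, 0.552, 0.192] pointing down, gripper open.
Joint ranges: [-2.76, 2.76], [-0.86, 1.69], [-1.03, 1.26], [-2.2, 2.34], [-1.47, 1.5], [-3.14, 3.14]. Speed limits (rad/s): [2.57, 2.57, 3.14, 3.14, 3.14, 3.14].

## Interface

Orientations are given as a unit quaternion [x, y, z, w].
In Python, from cell import bot gives the robot as it stands. The module is installed in compiled form; this text tells all that it offers.
- The arm moves only by the tool servo_tool, never from a script. Its argument "deltas" is one flat list of numbers, 7 for each row, row after row: the shift along the tool's x, y, z in units of 0.05 m (1.0 is 0.05 m), then the turn, a rotation vector about the tool's x, y, z in units of 60 degrees (1.0 is 60 degrees), then the opening, from 0 (shut) to 1 (fully open). In form: [tx, ty, tz, ax, ay, az, gripper, tx, ty, tz, ax, ay, az, gripper, ...]. A call has 1 to 12 rows; each row shifts and turns the commanded pose from where the row before left it, along the tool's axes as they then stand; what a row does not reach is not made up. A row lasts 1/10 s, in which the tool goes at most 50 mm and 8.59 degrees, less where a joint would pass 70% of its speed; a pose out of reach is approached as far as the arm can. A call with a number of a shift or a turn outside -1 to 1 is refused whole. A call with a gripper value outside its range is refused whole. The fingers move at their own pace and stop on an object; the grip force is fixed at half the most. Time passes only in rows, so rows that do not move let the fingers close. It gives the time, the measured TCP pose, the force, the opening and the grip force at its end, in the units of the state.
- bot.sense(): the state, without advancing time (a new reading comes with each control period).
- bot.snapshot(name): name is "scene" or "top" or "wrist"; returns (picture, depth): 480x640x3 uint8, red, green, blue; 480x640 float32, m along the optical axis (not along the pixel's ray), 0 where there is no reading.
- bot.camera_info(name): a dict with "vertical_fov" (degrees; the focal length in pixels is half the picture's height over the tangent of half this angle, whatever the lens; pixels are square), "cx", "cy" (the principal point, pixels), "dist" ([k1, k2, p1, p2, k3] as OpenCV has them; the pictures are not rectified), "R" (3x3) and "t" (3): a world point X has camera coordinates R X + t. Camera axes: x right, y down, z forward; pixel columns grow to the right and rows downward; lengths in m; the calibration is good to about 2 mm. A picture is of the moment at which its call begins: read the wrist's pose just before it. camera_info takes no time and is no camera call; for the wrist camera it gives the pose at the moment of the call.
- bot.job_done(): hands the job in; it is judged then, once.
Trained networks look in the newest picture that a camera, given by its name, has taken for a name from the list of things; names that differ only in an ending like _2 or _b are one class to them, and where a whole thing is asked for, a point or a joint stands for the part that bears it (a point fixed in the world has none). Each returns a list of dicts, best first, with "score" (0 to 1); they miss things now and then, are a little off and sometimes report something else, mostly with a low value. They report only what shows in the picture. A call takes as long as a camera call.
- bot.recognise(camera, label): "box" ([left, top, right, bottom] in pixels, round what is visible of it).
The state is a dict: "clock": time; "q": joint angles; "qvel": joint speeds; "joint_efforts": joint torques, N m; "tcp_pos": TCP position; "tcp_rot": TCP orientation; "contact_force": force on the tool from outside, world axes, zero at the start; "moment": the same for the moment, N m; "grip_width": finger opening in m; "grasp_force": force on a finger pad.
Only numpy, scipy, OpenCV 4.12 (cv2) and the standard library are available. Lean on these libraries where they do the work, as an engineer would, in place of code of your own. Each camera call takes 0.05 s, during which the arm holds its last target. There are 200 camera calls.

## Task

Load the reflectance meter for its white calibration: press down the end of the white reference standard that lies over the ramp of its pocket (the end by the brass dot) so that it tips up and stays propped by itself, then pick it up. Lay it flat, white face up, inside the rims of the meter's open sample drawer without letting it drop in, let go, and push the drawer fully home. Leave the black standard lying in its pocket and the three sample jars where they stand.

Things in the scene. Friction and masses are not known exactly. Their poses are not given: they have to be found in the camera images.
- white_standard: Grey plate 110 (x) x 48 (y) x 20 mm (z), about 0.24 kg, white ceramic face inlaid in its top. Origin at the centre of its underside, z out of the white face, x along its length. Lies in a pocket of the wooden block, flush with its top, its -x end over the pocket's ramp. Its long sides can be gripped across 48 mm once it is tipped up
- black_standard: The same plate with a black face, in the other pocket; it must stay there, lying flat. Origin and axes as for the white one
- standards_block: Fixed wooden block 140 (x) x 133 (y) x 54 mm high. Origin at the centre of its underside, z up. Two pockets along x, 116 x 50 mm, centred at y = +30.5 and -30.5 mm, which pocket holds the white standard varies. Round a standard there is 1 mm at the sides and +x end, 5 mm at the -x end, where a brass dot in the wall marks the end to press
- pocket_pivot (a point): Middle of the block at pocket floor height, 34 mm above the bench; axes as the block's. The floor is level for x > 0 and slopes down at 26 degrees for x < 0. A standard pressed at its -x end (1 N at 40 mm from its middle) turns about this line; with that end 10 mm down it falls on by itself, comes to rest at 0.45 rad on the ramp and stays
- raised_end (a point): A point of the block 42 mm from its middle towards +x, 54 mm above the bench (the block's top), midway between the pockets; axes as the block's. Beside it the tipped standard stands proud: its raised end's upper edge is 23 mm and lower edge 5 mm above the block's top
- reflectance_meter: Fixed bench instrument, white housing 180 (x) x 150 (y) x 100 mm high. Origin at the centre of its underside on the bench, z up, +x from front to back. The front face is at x = -90 mm and 64 mm high; a sloping panel rises from there to 100 mm at x = -45 mm. The drawer tunnel in the front is 80 mm wide, its roof 56 mm above the bench
- sample_drawer (a joint): How far the sample drawer is drawn out of the meter, m: 0 fully home at its stop, 0.155 fully out. It slides along the meter's x axis, growing to -x, with about 2 N of friction, and stays where it is left. It starts well out (135 to 155 mm)
- drawer_bed (a point): Centre of the drawer's bed, on its floor, 22 mm above the bench; axes as the meter's. The bed is 116 (x) x 54 mm (y) inside, closed at the back and sides by rims 5 mm high and 5 to 6 mm thick and at the front by the drawer front. The standard belongs here, its length along x (either way round)
- drawer_front (a point): Middle of the outer face of the drawer front, 34 mm above the bench: a white plate 13.5 mm thick, 82 mm wide, from 14 to 54 mm above the bench; axes as the meter's. Push here along the meter's +x
- red_jar: Sample jar with red lid, 48 mm across, 72 mm high, loose; origin at the centre of its underside. Bystander
- blue_jar: Sample jar with blue lid, 48 mm across, 72 mm high, loose; origin at the centre of its underside. Bystander
- white_jar: Sample jar with white lid, 48 mm across, 57 mm high, loose; origin at the centre of its underside. Bystander
- scale_cup: Black cup, 126 mm across, on the fixed bench scale that stands between the block and the meter: obstacle. Origin at the centre of the cup's underside, 80 mm above the bench; the cup's rim is 130 mm above the bench. The scale is about 250 mm wide (y), 80 mm high, and reaches 120 mm from the cup's centre towards the robot. A rack of glass tubes, 230 mm high, stands behind the block

How it is judged:
By the outcome, as a careful person would: the job done as asked, in the order asked, and still so for the second after the job is handed in, with the robot touching nothing.
It also fails if it takes over 72 s, if anything falls off the work surface, if the arm or the gripper's body presses on something with over 40 N, if the wrist force passes 120 N, or if a joint passes its speed limit or range.

## Working session

There is one attempt and no reset: what is moved stays moved. The work goes in short steps, Python scripts to look and compute and a tool call to move; the robot and the scene stay as the last step left them, time stands still between calls to the robot, and variables do not carry over. Pictures are saved under pics/ and viewed, at most 10 in all, crops included, and the job is handed in when it is done.

Besides the shell and the picture viewer there is one more tool, called after "Call:" as name(argument=value, ...) on one line, values as JSON. servo_tool: Moves the arm, as the interface text tells. Shifts and turns lie within -1 to 1; 1 stands for 0.05 m of shift or 60 degrees of turn. Its arguments: {"type":"object","properties":{"deltas":{"type":"array"}},"required":["deltas"]}

```bash
mkdir -p pics
python3 - <<'E'
from cell import bot
import cv2,numpy as np
print(bot.sense())
ims=[]
for c in ["scene","top"]:
    p,d=bot.snapshot(c); np.save(f"{c}_d.npy",d); cv2.imwrite(f"pics/{c}0.png",p[:,:,::-1])
    i=bot.camera_info(c); print(c,i)
    for l in ["white_standard","black_standard","standards_block","reflectance_meter","drawer_bed","drawer_front","red_jar","blue_jar","white_jar","scale_cup"]:
        print(l,[(np.round(r["box"]).astype(int).tolist(),round(r["score"],2)) for r in bot.recognise(c,l)[:2]])
E
```

```text
{'clock': 0.0, 'q': array([ 1.14439143e+00,  3.14000187e-01,  4.49833866e-02,  1.30360560e+00,
       -2.06253924e-05,  1.43117332e+00]), 'qvel': array([ 0.00150234, -0.00123751, -0.00134131,  0.0020785 ,  0.00053441,
        0.00061463]), 'joint_efforts': array([-9.32949806e-04, -4.80622566e+01,  2.98537123e+01,  1.93037849e-02,
       -3.23613631e-04, -1.09434328e-07]), 'tcp_pos': array([0.16243381, 0.55097221, 0.19141087]), 'tcp_rot': array([ 1.42900005e-01,  9.89736710e-01, -8.79592613e-04, -2.45063467e-04]), 'contact_force': array([ 0.03822567, -0.51192673,  0.62602226]), 'moment': array([ 0.07056392, -0.05267863, -0.05255015]), 'grasp_force': 0.0, 'grip_width': 0.08546415405961469}
scene {'vertical_fov': 43.313898911726525, 'cx': 319.76903237785194, 'cy': 242.97653670786462, 'dist': array([0.04114837, 0.        , 0.        , 0.        , 0.        ]), 'R': array([[ 0.61787669, -0.78622886, -0.00851952],
       [-0.4865749 , -0.37383024, -0.78961751],
       [ 0.61763522,  0.49203164, -0.61354022]]), 't': array([-0.44967188,  0.2538619 ,  1.4401332 ])}
white_standard [([172, 192,
[... 754 characters left out ...]
-0.11701946],
       [ 0.11680164, -0.01095506, -0.99309484]]), 't': array([-0.14890259,  0.53830538,  1.162671  ])}
white_standard [([145, 247, 169, 292], 0.92)]
black_standard [([165, 242, 186, 283], 0.87)]
standards_block [([138, 235, 200, 298], 0.61), ([337, 227, 386, 292], 0.59)]
reflectance_meter [([336, 168, 450, 290], 0.98), ([144, 246, 169, 292], 0.49)]
drawer_bed [([334, 234, 386, 288], 0.75)]
drawer_front [([333, 236, 392, 291], 0.6), ([138, 239, 198, 298], 0.19)]
red_jar [([252, 274, 270, 294], 0.73), ([335, 234, 388, 288], 0.18)]
blue_jar [([284, 270, 296, 283], 0.68)]
white_jar [([460, 260, 478, 280], 0.85), ([271, 179, 316, 230], 0.41)]
scale_cup [([269, 183, 318, 232], 0.73)]
```

Run:
```python
import cv2
p=cv2.imread("pics/top0.png")[160:310,120:500]
cv2.imwrite("pics/topc.png",cv2.resize(p,None,fx=2.1,fy=2.1,interpolation=cv2.INTER_CUBIC))
```

```text
(no output)
```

View pics/topc.png

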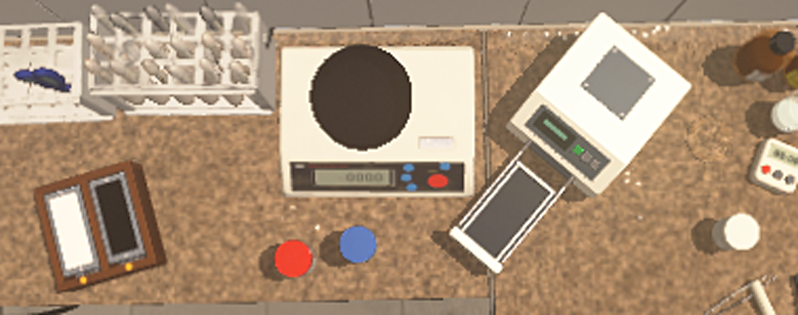

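View pics/scene0.png

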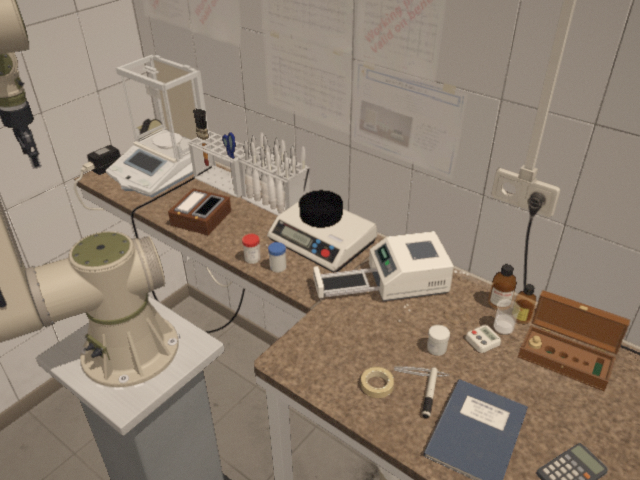

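The white standard is in the left pocket (crop ~(72,232)), with the brass dots at the near end (83,280). The drawer points toward the lower left from the meter, and its bed is at about (505,210).

```bash
cat > h.py <<'E'
import numpy as np,cv2
from cell import bot
from scipy.spatial.transform import Rotation as Rn
def K(i):
    f=240/np.tan(np.radians(i["vertical_fov"])/2)
    return np.array([[f,0,i["cx"]],[0,f,i["cy"]],[0,0,1]])
def unproj(i,uv,z):
    "pixels to world points on the level plane z"
    n=cv2.undistortPoints(np.float64(uv).reshape(-1,1,2),K(i),i["dist"])[:,0]
    d=np.c_[n,np.ones(len(n))]@i["R"]; c=-i["R"].T@i["t"]
    return c+d*((z-c[2])/d[:,2])[:,None]
def cloud(i,d):
    v,u=np.mgrid[0:480,0:640]; uv=np.c_[u.ravel(),v.ravel()].astype(float)
    n=cv2.undistortPoints(uv.reshape(-1,1,2),K(i),i["dist"])[:,0]
    return ((np.c_[n,np.ones(len(n))]*d.ravel()[:,None]-i["t"])@i["R"]).reshape(480,640,3)
def proj(i,X):
    return cv2.projectPoints(np.float64(X).reshape(-1,3),cv2.Rodrigues(i["R"])[0],i["t"],K(i),i["dist"])[0][:,0]
def rect(m):
    r=cv2.minAreaRect(np.float32(m)); return r
E
python3 - <<'E'
from h import *
i=bot.camera_info("top"); d=np.load("top_d.npy"); P=cloud(i,d)
s=lambda u,v:(120+u/2.1,160+v/2.1)
# white face
p=cv2.imread("pics/top0.png"); g=p.min(2)
m=np.zeros((480,640),bool); m[240:300,138:172]=g[240:300,138:172]>170
v,u=np.nonzero(m); W=unproj(i,np.c_[u,v],0.054)
print("white",rect(W[:,:2]*1000), W.mean(0))
# block from depth
b=np.zeros((480,640),bool); b[225:305,130:205]=1
m=b&(P[...,2]>0.040)&(P[...,2]<0.065); print("block",rect(P[m][:,:2]*1000),np.median(P[m][:,2]))
dots=unproj(i,[s(83,280),s(129,267)],0.054); print("dots",dots)
# meter top / drawer
b[:]=0; b[160:295,325:460]=1
m=b&(P[...,2]>0.092)&(P[...,2]<0.11); print("metertop",rect(P[m][:,:2]*1000))
m=b&(P[...,2]>0.010); m=b&(P[...,2]>0.046)&(P[...,2]<0.058); q=P[m]; print("front",m.sum(),rect(q[:,:2]*1000))
print("bed",unproj(i,[s(505,210)],.022),"frontends",unproj(i,[s(452,232),s(498,268)],.054))
for n,z in (("red",(293,259)),("blue",(358,245)),("wht",(741,232))): print(n,unproj(i,[s(*z)],.072))
print("bench z",np.median(P[290:300,230:250,2]))
print("cup",unproj(i,[s(360,97)],.13))
E
```

```text
white ((472.5130615234375, 272.1044921875), (105.55696105957031, 81.1112060546875), 15.31898021697998) [0.46610848 0.29335309 0.054     ]
block ((472.7317199707031, 262.7651672363281), (141.72540283203125, 134.4962615966797), 14.208773612976074) 0.05371166282267687
dots [[0.4012262  0.27572547 0.054     ]
 [0.41678653 0.21609739 0.054     ]]
metertop ((633.2384033203125, -357.2046203613281), (360.9017028808594, 219.98333740234375), 89.91754150390625)
front 467 ((570.9464721679688, -362.3616943359375), (378.9010314941406, 345.36199951171875), 89.45465850830078)
bed [[ 0.48174783 -0.27039103  0.022     ]] frontends [[ 0.45279876 -0.19829307  0.054     ]
 [ 0.405554   -0.25574184  0.054     ]]
red [[0.42245012 0.00295778 0.072     ]]
blue [[ 0.43823952 -0.07894789  0.072     ]]
wht [[ 0.44282549 -0.56620576  0.072     ]]
bench z -0.0012212150305111159
cup [[ 0.61552897 -0.08755618  0.13      ]]
```

```bash
cat >> h.py <<'E'
B=np.array([0.4727,0.2628,0]); BY=14.2   # block origin, yaw (deg)
def fr(o,yaw,p):
    "point p in a level frame at o"
    return np.array(o)+Rn.from_euler('z',yaw,degrees=True).apply(p)
def tool(yaw,tilt=0):
    "tool whose y is along (yaw+90) deg, pointing down, leaning out along yaw by tilt rad"
    return Rn.from_euler('z',yaw,degrees=True)*Rn.from_euler('y',-tilt)*Rn.from_matrix(np.diag([-1.,1,-1]))
def go(p,T,flip=False):
    "print turn (tool frame, units of 60 deg) then shift (units of .05) after that turn"
    s=bot.sense(); C=Rn.from_quat(s["tcp_rot"])
    if flip: T=T*Rn.from_euler('z',180,degrees=True)
    r=(C.inv()*T).as_rotvec()/np.radians(60)
    t=T.inv().apply(np.array(p)-s["tcp_pos"])/.05
    print("pos",s["tcp_pos"].round(4),"turn",r.round(3),"rows>=",np.ceil(np.linalg.norm(r)*60/8.59),"shift",t.round(3),"F",s["contact_force"].round(1),"w",round(s["grip_width"],4),"t",s["clock"],"q",s["q"].round(2))
E
python3 - <<'E'
from h import *
go(fr(B,BY,[-60,30.5,0]*np.array(1e-3))+[0,0,.25],tool(BY))
E
```

```text
pos [0.1627 0.5516 0.1923] turn [ 0.     0.    -0.511] rows>= 4.0 shift [-3.394 -6.51  -1.153] F [ 0.   0.5 -0.2] w 0.0856 t 1.1 q [1.14 0.31 0.05 1.3  0.   1.43]
```

Call:
servo_tool(deltas=[0,0,-0.3,0,0,-0.128,1,0,0,-0.3,0,0,-0.128,1,0,0,-0.3,0,0,-0.128,1,0,0,-0.25,0,0,-0.128,1,-0.42,-0.81,0,0,0,0,0,-0.42,-0.81,0,0,0,0,0,-0.42,-0.81,0,0,0,0,0,-0.42,-0.81,0,0,0,0,0,-0.42,-0.81,0,0,0,0,0,-0.42,-0.81,0,0,0,0,0,-0.42,-0.81,0,0,0,0,0,-0.42,-0.81,0,0,0,0,0])

```text
clock: 2.3
tcp_pos: [0.4065, 0.2775, 0.2501]
tcp_rot: [-0.124, 0.992, 0.0, 0.0]
contact_force: [-0.8, -0.4, -0.9]
grip_width: -0.0003
grasp_force: 0.0
```

Run:
```python
from h import *
import pickle
bot.snapshot("wrist")
go(fr(B,BY,[-.06,.0305,.25]),tool(BY))
i=bot.camera_info("wrist"); p,d=bot.snapshot("wrist"); pickle.dump((i,p,d),open("w1.pkl","wb"))
cv2.imwrite("pics/w1.png",p[:,:,::-1]); print(i["R"].round(3),i["t"],-i["R"].T@i["t"],i["dist"],i["vertical_fov"])
for l in ["white_standard","black_standard"]: print(l,[(np.round(r["box"]).tolist(),r["score"]) for r in bot.recognise("wrist",l)[:2]])
P=cloud(i,d); print(np.nanmax(d),(P[...,2][d>0]).min())
```

```text
pos [0.411  0.2731 0.2497] turn [-0.004  0.003 -0.004] rows>= 1.0 shift [ 0.055  0.108 -0.005] F [ 3.4 -1.6  1.2] w -0.0002 t 2.35 q [ 0.43  0.14 -0.03  1.39 -0.    0.18]
[[-0.241  0.97  -0.004]
 [ 0.918  0.23   0.323]
 [ 0.314  0.075 -0.947]] [-0.16456851 -0.49924209  0.28593953] [0.32898269 0.25304356 0.43107565] [-0.06019358  0.          0.          0.          0.        ] 68.45263847929633
white_standard [([313.0, 198.0, 354.0, 293.0], 0.65)]
black_standard [([256.0, 196.0, 304.0, 292.0], 0.56)]
1.2403996 -0.8096955466327432
```

View pics/w1.png

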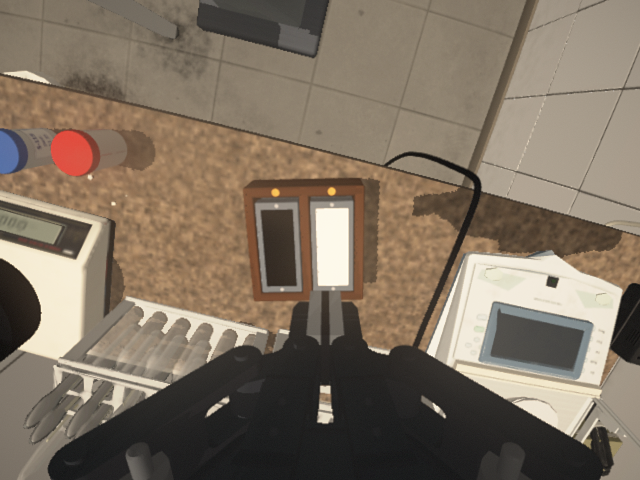

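The white standard is at about (332,245), the black at (280,245), and the brass dots at (332,191) and (275,192), at the near end. I'll refine the block pose from this view.

Run:
```python
from h import *
import pickle
i,p,d=pickle.load(open("w1.pkl","rb")); P=cloud(i,d)
def R(m,z,n):
    v,u=np.nonzero(m); W=unproj(i,np.c_[u,v],z)[:,:2]*1000; r=rect(W); print(n,r,"mean",W.mean(0))
g=p.min(2); m=np.zeros(g.shape,bool); m[198:292,308:356]=g[198:292,308:356]>170; R(m,.054,"white")
hsv=cv2.cvtColor(p,cv2.COLOR_RGB2HSV)
m=np.zeros(g.shape,bool); m[170:305,235:375]=1
z=m&(abs(P[...,2]-.054)<.004); print("blk depth",rect(P[z][:,:2]*1000),np.median(P[z][:,2]))
o=m&(hsv[...,1]>200)&(hsv[...,2]>180)&(hsv[...,0]>12)
n,l,s,c=cv2.connectedComponentsWithStats(o.astype(np.uint8)); print(s[1:,4],c[1:])
print(unproj(i,[[332,191],[275,192]],.054))
# block model projected into the image
for nm,b,y in (("top",B,BY),):
    print(proj(i,[fr(b,y,q) for q in ([-.07,-.0665,.054],[-.07,.0665,.054],[.07,.0665,.054],[.07,-.0665,.054])]).round(1).tolist())
```

```text
white ((464.62164306640625, 293.890380859375), (104.73721313476562, 36.40155029296875), 15.196430206298828) mean [463.00210204 293.76301942]
blk depth ((470.4118347167969, 263.97265625), (139.13653564453125, 132.5374298095703), 15.283951759338379) 0.05393999518696033
[] []
[[0.40103469 0.27756094 0.054     ]
 [0.41701208 0.21783059 0.054     ]]
[[241.2, 187.7], [364.1, 187.1], [360.4, 302.2], [250.5, 302.2]]
```

```bash
sed -i 's/^B=.*/B=np.array([0.4718,0.2637,0]); BY=15.1/' h.py
python3 - <<'E'
from h import *
go(fr(B,BY,[-.043,.0305,.066]),tool(BY))
E
```

```text
pos [0.406  0.2782 0.2497] turn [ 0.    -0.    -0.016] rows>= 1.0 shift [-0.336 -0.013  3.675] F [-0.2 -0.5 -0.2] w 0.0001 t 2.5 q [ 0.44  0.14 -0.04  1.39  0.    0.19]
```

Call:
servo_tool(deltas=[-0.05,0,0.52,0,0,-0.016,0,-0.05,0,0.52,0,0,0,0,-0.05,0,0.52,0,0,0,0,-0.05,0,0.52,0,0,0,0,-0.05,0,0.52,0,0,0,0,-0.05,0,0.52,0,0,0,0,-0.03,0,0.5,0,0,0,0,0,0,0,0,0,0,0,0,0,0.1,0,0,0,0,0,0,0.08,0,0,0,0,0,0,0.06,0,0,0,0,0,0,0,0,0,0,0])

```text
clock: 3.7
tcp_pos: [0.4216, 0.2836, 0.0572]
tcp_rot: [-0.133, 0.991, 0.0, 0.0]
contact_force: [0.6, 0.6, -0.2]
grip_width: 0.0002
grasp_force: 0.0
```

Call:
servo_tool(deltas=[0,0,0.05,0,0,0,0,0,0,0.05,0,0,0,0,0,0,0.05,0,0,0,0,0,0,0.05,0,0,0,0,0,0,0.05,0,0,0,0,0,0,0,0,0,0,0])

```text
clock: 4.3
tcp_pos: [0.421, 0.2832, 0.0438]
tcp_rot: [-0.133, 0.991, -0.0, -0.0]
contact_force: [0.3, -0.5, 0.2]
grip_width: -0.0006
grasp_force: 0.0
```

Call:
servo_tool(deltas=[0,0,0.05,0,0,0,0,0,0,0.04,0,0,0,0,0,0,0,0,0,0,0,0,0,-0.2,0,0,0,0,0,0,-0.4,0,0,0,0,0,0,-0.6,0,0,0,0.5,0,0,-0.8,0,0,0,1,0.2,0,-0.8,0,0,0,1,0.2,0,-0.6,0,0,0,1,0,0,0,0,0,0,1,0,0,0,0,0,0,1])

```text
clock: 5.4
tcp_pos: [0.4027, 0.2784, 0.2112]
tcp_rot: [-0.133, 0.991, 0.0, 0.002]
contact_force: [-0.2, 0.4, -0.3]
grip_width: 0.0848
grasp_force: 0.0
```

Run:
```python
from h import *
import pickle
i=bot.camera_info("wrist"); p,d=bot.snapshot("wrist"); pickle.dump((i,p,d),open("w2.pkl","wb"))
c=p[150:350,200:420]; cv2.imwrite("pics/w2.png",cv2.resize(c[:,:,::-1],None,fx=2.7,fy=2.7))
P=cloud(i,d)
go(fr(B,BY,[-.043,.0305,.066]),tool(BY))
# depth points in block frame
Q=Rn.from_euler('z',-BY,degrees=True).apply((P-B).reshape(-1,3)).reshape(P.shape)
s=(abs(Q[...,0])<.062)&(abs(Q[...,1]-.0305)<.016)&(Q[...,2]>.02)&(Q[...,2]<.085)&(p.min(2)>120)
q=Q[s]; print(s.sum()); print(np.polyfit(q[:,0],q[:,2],1)); a=np.polyfit(q[:,0],q[:,2],1)
for k in (-.05,-.03,0,.03): print(k,q[abs(q[:,0]-k)<.004].mean(0) if (abs(q[:,0]-k)<.004).any() else 0)
print("white extents",q.min(0),q.max(0))
```

```text
pos [0.4021 0.2781 0.2099] turn [0.    0.001 0.002] rows>= 1.0 shift [-0.411 -0.031  2.878] F [-0.4 -0.5  0.5] w 0.0847 t 5.45 q [ 0.44  0.14 -0.13  1.3   0.    0.17]
2905
[-0.00133006  0.05414213]
-0.05 [-0.04986933  0.03086973  0.05388361]
-0.03 [-0.03008006  0.03038886  0.054281  ]
0 [-8.96592960e-05  3.02348689e-02  5.43026966e-02]
0.03 [0.02999581 0.03064651 0.05401759]
white extents [-0.05322636  0.01451598  0.05166463] [0.05553781 0.04649515 0.05654991]
```

View pics/w2.png

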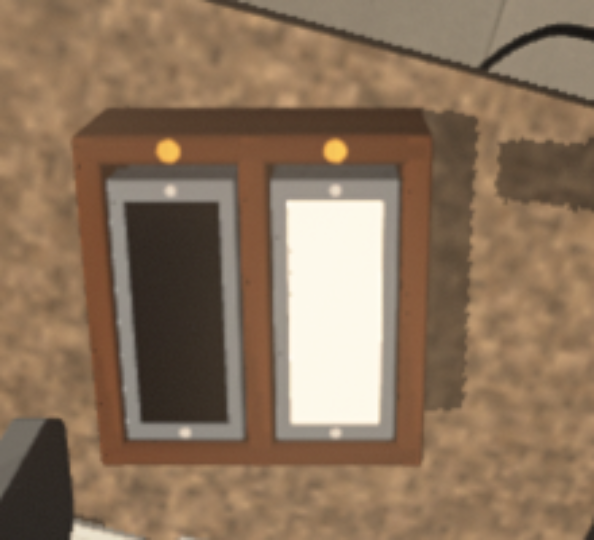

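The standard is still flat: face at z 54 mm, dots at the top end of the crop. The press didn't catch, so I'll press again, deeper, and look while holding.

Run:
```python
from h import *
go(fr(B,BY,[-.045,.0305,.062]),tool(BY))
```

```text
pos [0.4021 0.2781 0.2099] turn [0.    0.001 0.002] rows>= 1.0 shift [-0.371 -0.031  2.958] F [-0.4 -0.5  0.5] w 0.0847 t 5.45 q [ 0.44  0.14 -0.13  1.3   0.    0.17]
```

Call:
servo_tool(deltas=[-0.09,0,0.6,0,0,0,0,-0.09,0,0.6,0,0,0,0,-0.09,0,0.6,0,0,0,0,-0.09,0,0.6,0,0,0,0,0,0,0.55,0,0,0,0,0,0,0,0,0,0,0,0,0,0.1,0,0,0,0,0,0,0.1,0,0,0,0,0,0,0.1,0,0,0,0,0,0,0.1,0,0,0,0,0,0,0.08,0,0,0,0,0,0,0,0,0,0,0])

```text
clock: 6.65
tcp_pos: [0.4192, 0.2827, 0.038]
tcp_rot: [-0.133, 0.991, -0.0, -0.0]
contact_force: [-0.8, -0.6, 0.4]
grip_width: 0.0003
grasp_force: 0.0
```

Run:
```python
from h import *
import pickle
i=bot.camera_info("wrist"); p,d=bot.snapshot("wrist"); pickle.dump((i,p,d),open("w3.pkl","wb"))
cv2.imwrite("pics/w3.png",p[:,:,::-1])
go(fr(B,BY,[-.045,.0305,.035]),tool(BY))
```

```text
pos [0.4193 0.2828 0.0382] turn [ 0.    -0.     0.003] rows>= 1.0 shift [-0.015 -0.032  0.064] F [ 0.4 -0.3 -0.3] w -0.0001 t 6.7 q [ 0.43  0.28 -0.39  0.89  0.    0.17]
```

View pics/w3.png

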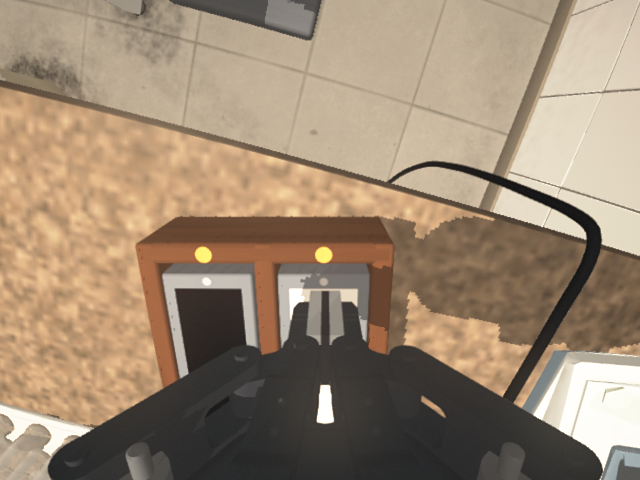

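The standard's near end is down under the finger tips at (325,292). I'll press fully, then withdraw slowly with the fingers shut.

Call:
servo_tool(deltas=[0,0,0.05,0,0,0,0,0,0,0.03,0,0,0,0,0,0,0,0,0,0,0,0,0,0,0,0,0,0,0,0,0,0,0,0,0,0,0,0,0,0,0,0])

```text
clock: 7.3
tcp_pos: [0.4195, 0.2829, 0.0344]
tcp_rot: [-0.133, 0.991, 0.0, 0.0]
contact_force: [-0.0, 0.3, 0.3]
grip_width: -0.0001
grasp_force: 0.0
```

Call:
servo_tool(deltas=[0,0,-0.1,0,0,0,0,0,0,-0.1,0,0,0,0,0,0,-0.1,0,0,0,0,0,0,-0.1,0,0,0,0,0,0,-0.15,0,0,0,0,0,0,-0.2,0,0,0,0,0,0,-0.4,0,0,0,0,0,0,-0.6,0,0,0,0,0,0,-0.6,0,0,0,0,0,0,0,0,0,0,0,0,0,0,0,0,0,0])

```text
clock: 8.4
tcp_pos: [0.4201, 0.2831, 0.153]
tcp_rot: [-0.133, 0.991, 0.0, 0.001]
contact_force: [-0.2, -0.6, 0.1]
grip_width: -0.0001
grasp_force: 0.0
```

```bash
cat >> h.py <<'E'
def plate(name):
    import pickle
    i=bot.camera_info("wrist"); p,d=bot.snapshot("wrist"); pickle.dump((i,p,d),open(name+".pkl","wb")); cv2.imwrite(f"pics/{name}.png",p[:,:,::-1])
    P=cloud(i,d); Q=Rn.from_euler('z',-BY,degrees=True).apply((P-B).reshape(-1,3)).reshape(P.shape)
    s=(abs(Q[...,0])<.062)&(abs(Q[...,1]-.0305)<.02)&(Q[...,2]>.02)&(Q[...,2]<.09)&(p.min(2)>150)
    q=Q[s]; print(s.sum(),"slope,top z mid",np.polyfit(q[:,0],q[:,2],1),"x",q[:,0].min(),q[:,0].max())
    return i,p,Q
E
python3 - <<'E'
from h import *
plate("w4"); go(fr(B,BY,[-.045,.0305,.035]),tool(BY))
E
```

```text
3029 slope,top z mid [-0.0016465   0.05417575] x -0.05226870567290497 0.026386426536141476
pos [0.4193 0.2827 0.1519] turn [0.    0.    0.002] rows>= 1.0 shift [-0.014 -0.031  2.337] F [-0.2 -0.3  0.4] w -0.0 t 8.45 q [ 0.43  0.2  -0.21  1.17  0.    0.17]
```

Run:
```python
from h import *
import pickle
for n,tcp in (("w3",[.4193,.2828,.0382]),("w4",[.4193,.2827,.1519]),("w1",[.411,.2731,.2497])):
    i,p,d=pickle.load(open(n+".pkl","rb")); P=cloud(i,d)
    print(n,"tcp px",proj(i,tcp).round(1), "depth", (i["R"]@tcp+i["t"])[2])
    for u in (316,325,334): print(u,[(v,P[v,u].round(4).tolist()) for v in (275,285,290,293,296,300,310,320)])
```

```text
w3 tcp px [[325.4 275.6]] depth 0.1987283724937496
316 [(275, [0.4136, 0.2762, 0.0532]), (285, [0.4186, 0.2775, 0.0542]), (290, [0.408, 0.2754, 0.081]), (293, [0.4077, 0.2754, 0.0842]), (296, [0.4082, 0.2756, 0.0859]), (300, [0.4077, 0.2755, 0.0903]), (310, [0.4082, 0.2758, 0.0975]), (320, [0.4081, 0.276, 0.1048])]
325 [(275, [0.4121, 0.2806, 0.0536]), (285, [0.4177, 0.2821, 0.0535]), (290, [0.4073, 0.2793, 0.0802]), (293, [0.4071, 0.2792, 0.0834]), (296, [0.4071, 0.2792, 0.0862]), (300, [0.4069, 0.2792, 0.0899]), (310, [0.4073, 0.2793, 0.0974]), (320, [0.4071, 0.2792, 0.105])]
334 [(275, [0.4112, 0.2852, 0.0531]), (285, [0.4159, 0.2865, 0.0547]), (290, [0.4061, 0.283, 0.0805]), (293, [0.4054, 0.2827, 0.0847]), (296, [0.4056, 0.2827, 0.0871]), (300, [0.406, 0.2828, 0.0898]), (310, [0.4058, 0.2825, 0.0983]), (320, [0.4065, 0.2826, 0.1044])]
w4 tcp px [[324.9 272.8]] depth 0.1996215943971708
316 [(275, [0.4662, 0.2876, 0.0548]), (285, [0.4752, 0.2899, 0.0554]), (290, [0.4094, 0.2759, 0.1948]), (293, [0.4093, 0.2759, 0.1979]), (296, [0.4086, 0.2759, 0.2017]), (300, [0.4085, 0.2759, 0.20
[... 757 characters left out ...]
]), (293, [0.3994, 0.2661, 0.2958]), (296, [0.3998, 0.2663, 0.2976]), (300, [0.3992, 0.2663, 0.3021]), (310, [0.3993, 0.2665, 0.3099]), (320, [0.3992, 0.2667, 0.3172])]
325 [(275, [0.4999, 0.2944, 0.0534]), (285, [0.5126, 0.2975, 0.0533]), (290, [0.399, 0.27, 0.2919]), (293, [0.3983, 0.2699, 0.2961]), (296, [0.398, 0.2698, 0.2994]), (300, [0.399, 0.2701, 0.3008]), (310, [0.399, 0.2701, 0.3088]), (320, [0.3988, 0.2701, 0.3165])]
334 [(275, [0.4969, 0.3045, 0.0543]), (285, [0.5096, 0.3078, 0.0541]), (290, [0.3981, 0.2739, 0.2918]), (293, [0.3978, 0.2737, 0.2952]), (296, [0.3977, 0.2736, 0.2982]), (300, [0.3977, 0.2736, 0.3016]), (310, [0.3984, 0.2736, 0.3084]), (320, [0.3978, 0.2733, 0.3167])]
```

The depth image shows the shut finger tips really sit about 42 mm behind the reported TCP (tip z 0.080 when the TCP is 0.038). So the presses never touched the standard. I'll add that offset from here on, checking it by contact.

Call:
servo_tool(deltas=[0,0,0.6,0,0,0,0,0,0,0.6,0,0,0,0,0,0,0.6,0,0,0,0,0,0,0.2,0,0,0,0,0,0,0.1,0,0,0,0,0,0,0.1,0,0,0,0,0,0,0.1,0,0,0,0,0,0,0.1,0,0,0,0,0,0,0,0,0,0,0])

```text
clock: 9.35
tcp_pos: [0.4195, 0.2828, 0.0317]
tcp_rot: [-0.133, 0.991, 0.0, 0.0]
contact_force: [-0.4, 0.1, 0.4]
grip_width: -0.0002
grasp_force: 0.0
```

Run:
```python
from h import *
i,p,Q=plate("w5"); go(fr(B,BY,[-.045,.0305,-.003]),tool(BY))
print(proj(i,fr(B,BY,[-.043,.0305,.054])))
for x in (-.05,-.04):
  for y in (.012,.0305,.05): 
    u,v=proj(i,fr(B,BY,[x,y,.05]))[0].astype(int); print(x,y,Q[v,u].round(4))
```

```text
1345 slope,top z mid [-0.01594893  0.05429237] x -0.05853331333945534 0.04003742687946737
pos [0.4195 0.2829 0.032 ] turn [0.    0.    0.002] rows>= 1.0 shift [-0.009 -0.032  0.699] F [-0.5  0.   0.2] w 0.0005 t 9.4 q [ 0.43  0.29 -0.4   0.88  0.    0.17]
[[322.16418583 298.18258688]]
-0.05 0.012 [-0.0516  0.0124  0.0531]
-0.05 0.0305 [-0.0522  0.0304  0.0544]
-0.05 0.05 [-0.0517  0.0495  0.0531]
-0.04 0.012 [-0.0428  0.0122  0.0547]
-0.04 0.0305 [-0.0578  0.0306  0.0819]
-0.04 0.05 [-0.0424  0.0492  0.0538]
```

Call:
servo_tool(deltas=[0,0,0.2,0,0,0,0,0,0,0.1,0,0,0,0,0,0,0.06,0,0,0,0,0,0,0.06,0,0,0,0,0,0,0.06,0,0,0,0,0,0,0.06,0,0,0,0,0,0,0,0,0,0,0])

```text
clock: 10.1
tcp_pos: [0.4192, 0.2827, 0.0044]
tcp_rot: [-0.133, 0.991, -0.0, -0.0]
contact_force: [0.7, 0.0, -0.9]
grip_width: -0.0
grasp_force: 0.0
```

Call:
servo_tool(deltas=[0,0,0.06,0,0,0,0,0,0,0.05,0,0,0,0,0,0,0.05,0,0,0,0,0,0,0,0,0,0,0])

```text
clock: 10.5
tcp_pos: [0.4198, 0.283, -0.0018]
tcp_rot: [-0.133, 0.991, 0.0, 0.001]
contact_force: [-3.3, -1.6, 12.0]
grip_width: -0.0001
grasp_force: 6.4
```

Run:
```python
from h import *
i,p,Q=plate("w6"); go(fr(B,BY,[-.045,.0305,-.003]),tool(BY))
u,v=320,0
for y in (.012,.016,.046,.049):
  u,v=proj(i,fr(B,BY,[-.05,y,.045]))[0].astype(int); print(y,Q[v,u].round(4))
```

```text
912 slope,top z mid [0.17967428 0.05420169] x -0.05850105396630481 0.001932763016563797
pos [ 0.4198  0.283  -0.0018] turn [0.    0.001 0.003] rows>= 1.0 shift [-0.005 -0.033  0.024] F [-4.2 -2.4 13. ] w -0.0 t 10.55 q [ 0.43  0.33 -0.44  0.8  -0.    0.17]
0.012 [-0.0445  0.0105  0.0353]
0.016 [-0.0448  0.0148  0.0358]
0.046 [-0.0544  0.0451  0.0519]
0.049 [-0.0439  0.0503  0.0341]
```

Contact at 13 N with the standard bottomed on the ramp. Now to withdraw straight up, slowly.

Call:
servo_tool(deltas=[0,0,-0.06,0,0,0,0,0,0,-0.1,0,0,0,0,0,0,-0.1,0,0,0,0,0,0,-0.1,0,0,0,0,0,0,-0.2,0,0,0,0,0,0,-0.4,0,0,0,0,0.3,0,-0.6,0,0,0,0,0.3,0,-0.8,0,0,0,0,0.3,0,-0.8,0,0,0,1,0.3,0,-0.2,0,0,0,1,0,0,0,0,0,0,1,0,0,0,0,0,0,1])

```text
clock: 11.75
tcp_pos: [0.3619, 0.2672, 0.1649]
tcp_rot: [-0.133, 0.991, 0.0, 0.001]
contact_force: [1.2, -0.8, 0.8]
grip_width: 0.0579
grasp_force: 0.0
```

Run:
```python
from h import *
i,p,Q=plate("w7"); go(fr(B,BY,[.03,.0305,.1]),tool(BY,.45))
s=(abs(Q[...,0])<.065)&(abs(Q[...,1]-.0305)<.027)&(p.min(2)>60)
# plate top plane in x-z and side edges, end
a=np.tan(.45); lev=Q[...,2]-(.034+.020/np.cos(.45)+a*Q[...,0])
m=s&(abs(lev)<.003)&(Q[...,2]>.03); q=Q[m]; print(m.sum(),np.polyfit(q[:,0],q[:,2],1))
for x0 in (-.03,-.01,.01,.03):
    r=q[abs(q[:,0]-x0)<.004]; print(x0,np.percentile(r[:,1],[1,99]).round(4))
hi=Q[(abs(Q[...,1]-.0305)<.035)&(Q[...,2]>.06)&(Q[...,2]<.085)&(Q[...,0]>0)&(Q[...,0]<.07)]; print("high",np.percentile(hi,[1,99],axis=0).round(4), rect(hi[:,:2]*1000))
w=(p.min(2)>150)&s&(abs(lev)<.004); W=Q[w]; L=np.c_[W[:,0]/np.cos(.45),W[:,1]]; print("white",rect(np.float32(L*1000)))
print("tips"); 
cv2.imwrite("pics/w7c.png",p[100:480,100:560,::-1])
```

```text
4038 slope,top z mid [0.46474301 0.05681972] x -0.06007825854777723 0.0404157800713855
pos [0.3617 0.267  0.1642] turn [ 0.001 -0.43   0.002] rows>= 4.0 shift [-1.881 -0.027  2.334] F [-0.4 -0.  -0.2] w 0.0653 t 11.8 q [ 0.46  0.08 -0.31  1.18  0.    0.19]
5277 [0.48322845 0.05662578]
-0.03 [0.0071 0.0544]
-0.01 [0.0042 0.0549]
0.01 [0.0075 0.0541]
0.03 [0.0086 0.0541]
high [[0.0059 0.0077 0.0601]
 [0.0401 0.0541 0.0761]] ((21.734447479248047, 31.197168350219727), (38.422000885009766, 47.661537170410156), 0.6202062368392944)
white ((-5.234474182128906, 29.339706420898438), (40.4322624206543, 100.23651885986328), 89.9907455444336)
tips
```

View pics/w7c.png

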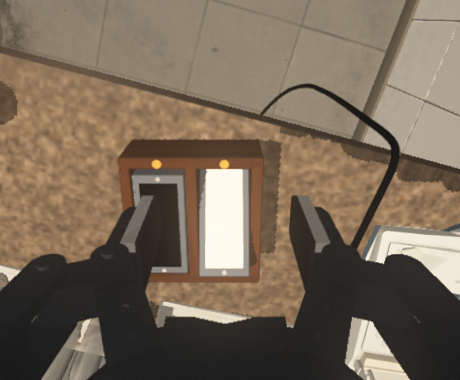

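The standard stays propped: raised end toward the tool at crop ~(224,270), face slope about 0.45 rad, width 47.7 mm centred at block y 31 mm.

```bash
cat >> h.py <<'E'
OFF=.0415
def tipgo(tip,T):
    go(np.array(tip)+T.apply([0,0,OFF]),T)
def plt(s,n,y=.0312):
    c,k=np.cos(.45),np.sin(.45); return fr(B,BY,[s*c-n*k,y,.034+s*k+n*c])
E
python3 - <<'E'
from h import *
BY2=BY+.3
tipgo(plt(.046,.064),tool(BY2,.45)); tipgo(plt(.046,.004),tool(BY2,.45))
E
```

```text
pos [0.3617 0.267  0.1642] turn [-0.001 -0.43  -0.003] rows>= 4.0 shift [-1.686 -0.026  2.812] F [-0.4 -0.  -0.2] w 0.0653 t 11.8 q [ 0.46  0.08 -0.31  1.18  0.    0.19]
pos [0.3617 0.267  0.1642] turn [-0.001 -0.43  -0.003] rows>= 4.0 shift [-1.686 -0.028  4.012] F [-0.4 -0.  -0.2] w 0.0653 t 11.8 q [ 0.46  0.08 -0.31  1.18  0.    0.19]
```

Call:
servo_tool(deltas=[0,0,0,0,-0.108,0,1,0,0,0,0,-0.108,0,1,0,0,0,0,-0.107,0,1,0,0,0,0,-0.107,0,1,-0.42,0,0.2,0,0,0,1,-0.42,0,0.4,0,0,0,1,-0.42,-0.02,0.5,0,0,0,1,-0.42,0,0.5,0,0,0,1,0,0,0.5,0,0,0,1,0,0,0.5,0,0,0,1,0,0,0.2,0,0,0,1,0,0,0,0,0,0,1])

```text
clock: 13.0
tcp_pos: [0.4922, 0.301, 0.0721]
tcp_rot: [-0.129, 0.967, 0.029, 0.219]
contact_force: [-0.2, -0.3, -0.1]
grip_width: 0.0854
grasp_force: 0.0
```

Run:
```python
from h import *
i,p,Q=plate("w8")
tipgo(plt(.046,.004),tool(BY+.3,.45))
hi=Q[(abs(Q[...,1]-.0305)<.03)&(Q[...,2]>.058)&(Q[...,2]<.085)&(Q[...,0]>0)&(Q[...,0]<.07)]; print(len(hi),"high",np.percentile(hi,[1,99],axis=0).round(4), rect(np.float32(hi[:,:2]*1000)))
t=Rn.from_quat(bot.sense()["tcp_rot"]).inv().apply(fr(B,BY,hi)-bot.sense()["tcp_pos"]); print("tool frame",np.percentile(t,[1,99],axis=0).round(4))
```

```text
10884 slope,top z mid [0.48636003 0.05681991] x -0.050858842441135504 0.040339451221743726
pos [0.4927 0.3014 0.0737] turn [-0.002 -0.003 -0.002] rows>= 1.0 shift [-0.034  0.004  1.204] F [0.2 0.3 0.5] w 0.0851 t 13.05 q [ 0.46  0.07 -0.69  0.37 -0.08  0.17]
5867 high [[0.002  0.0077 0.0582]
 [0.04   0.0543 0.0758]] ((20.840608596801758, 30.922311782836914), (41.66923522949219, 48.10276412963867), 0.06746219098567963)
tool frame [[-0.0098 -0.0233  0.0008]
 [ 0.0319  0.0234  0.0037]]
```

View pics/w8.png

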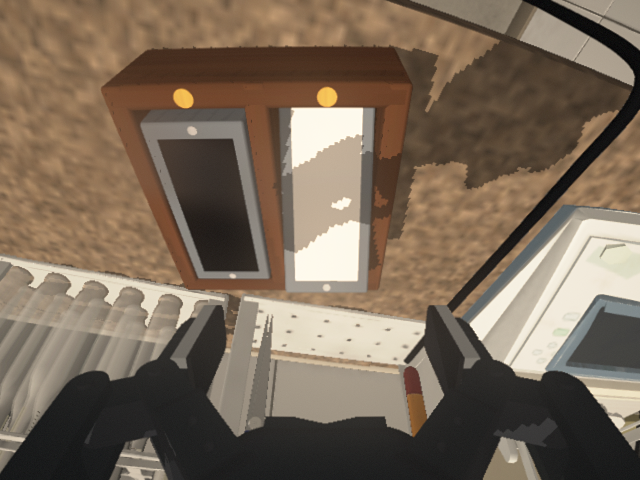

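The open fingers straddle the raised end, centred to within 1 mm. Advancing 60 mm along the tool, then closing.

Call:
servo_tool(deltas=[-0.02,0,0.3,0,0,0,1,0,0,0.3,0,0,0,1,0,0,0.25,0,0,0,1,0,0,0.2,0,0,0,1,0,0,0.15,0,0,0,1,0,0,0,0,0,0,1,0,0,0,0,0,0,1])

```text
clock: 13.75
tcp_pos: [0.5197, 0.3092, 0.0221]
tcp_rot: [-0.129, 0.966, 0.03, 0.221]
contact_force: [-0.3, 1.0, 0.2]
grip_width: 0.0853
grasp_force: 0.0
```

Call:
servo_tool(deltas=[0,0,0,0,0,0,0.55,0,0,0,0,0,0,0.55,0,0,0,0,0,0,0.4,0,0,0,0,0,0,0.2,0,0,0,0,0,0,0,0,0,0,0,0,0,0,0,0,0,0,0,0,0,0,0,0,0,0,0,0])

```text
clock: 14.55
tcp_pos: [0.5199, 0.3093, 0.0222]
tcp_rot: [-0.129, 0.966, 0.03, 0.222]
contact_force: [-1.1, -0.7, 5.7]
grip_width: 0.0463
grasp_force: 66.0
```

Run:
```python
from h import *
tipgo(plt(.046,.004),tool(BY+.3,.45))
```

```text
pos [0.5199 0.3093 0.0222] turn [-0.001  0.001 -0.002] rows>= 1.0 shift [ 0.028 -0.004  0.029] F [-1.1 -0.7  5.7] w 0.0463 t 14.55 q [ 0.45  0.19 -0.71  0.22 -0.08  0.16]
```

Call:
servo_tool(deltas=[-0.03,0,-0.07,0,0,0,0,-0.04,0,-0.09,0,0,0,0,-0.08,0,-0.18,0,0,0,0,-0.13,0,-0.27,0,0,0,0,-0.17,0,-0.36,0,0,0,0,-0.22,0,-0.45,0,0,0,0,-0.22,0,-0.45,0,0,0,0,-0.22,0,-0.45,0,0,0,0,-0.22,0,-0.45,0,0,0,0,0,0,0,0,0,0,0,0,0,0,0,0,0,0])

```text
clock: 15.65
tcp_pos: [0.5191, 0.3089, 0.1756]
tcp_rot: [-0.129, 0.966, 0.03, 0.222]
contact_force: [-0.2, -0.4, -2.3]
grip_width: 0.0464
grasp_force: 65.3
```

Run:
```python
from h import *
s=bot.sense(); print(s["contact_force"],s["grip_width"],s["grasp_force"])
import pickle
i=bot.camera_info("top"); p,d=bot.snapshot("top"); pickle.dump((i,p,d),open("t2.pkl","wb"))
# drawer: fit via white front top & rims
i2,p2=i,p
c=p[160:310,320:460]; cv2.imwrite("pics/t2.png",cv2.resize(c[:,:,::-1],None,fx=5,fy=5,interpolation=cv2.INTER_CUBIC)[:600])
go([.45,-.05,.17],tool(-39.4,0))
```

```text
[-0.22593342 -0.41857802 -2.31646209] 0.046353781980900496 65.27791142463684
pos [0.5182 0.3085 0.1741] turn [0.204 0.395 0.895] rows>= 7.0 shift [-3.497 -6.407  0.081] F [ 0.4  0.2 -2.4] w 0.0464 t 15.7 q [ 0.45  0.02 -0.48  0.64 -0.08  0.16]
```

Run:
```python
from h import *
s=bot.sense(); C=Rn.from_quat(s["tcp_rot"])
print(C.inv().apply(np.array([.44,.2,.18])-s["tcp_pos"])/.05, tool(-39.4).inv().apply(np.array([.53,-.09,.18])-[.44,.2,.18])/.05)
```

```text
[ 1.82329389 -1.68248975 -1.00818313] [-5.07235741 -3.3393398   0.        ]
```

View pics/t2.png

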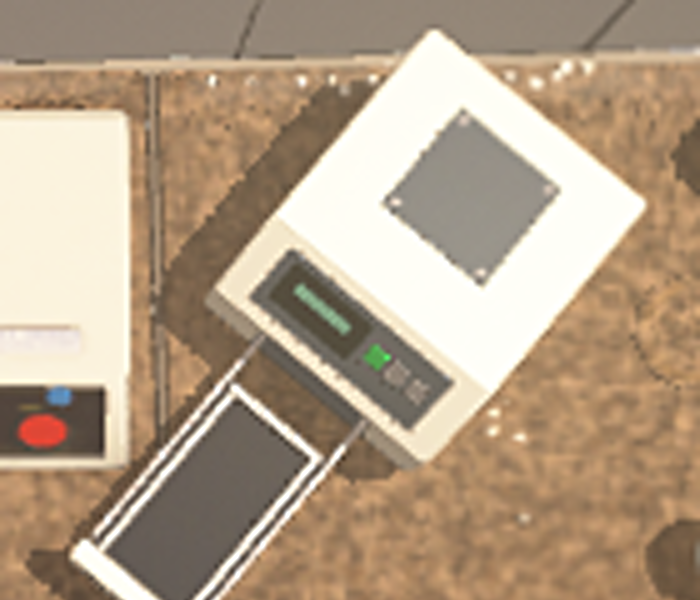

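The meter is in the upper right with its top corners at (433,30) and (645,203). The drawer bed corners at the back are near (235,385) and (322,460).

Call:
servo_tool(deltas=[0.45,-0.42,-0.25,0,0,0,0,0.46,-0.42,-0.25,0,0,0,0,0.46,-0.42,-0.25,0,0,0,0,0.45,-0.42,-0.25,0,0,0,0,0,0,0,0.025,0.049,0.112,0,0,0,0,0.026,0.05,0.112,0,0,0,0,0.025,0.049,0.112,0,0,0,0,0.026,0.05,0.112,0,0,0,0,0.025,0.049,0.112,0,0,0,0,0.026,0.05,0.112,0,0,0,0,0.025,0.049,0.112,0,0,0,0,0.026,0.05,0.112,0])

```text
clock: 16.9
tcp_pos: [0.4403, 0.2006, 0.1789]
tcp_rot: [0.34, 0.941, -0.0, -0.002]
contact_force: [-0.8, -0.5, -2.3]
grip_width: 0.0465
grasp_force: 65.2
```

Call:
servo_tool(deltas=[-0.5,-0.33,0,0,0,0,0,-0.5,-0.33,0,0,0,0,0,-0.5,-0.33,0,0,0,0,0,-0.5,-0.33,0,0,0,0,0,-0.5,-0.33,0,0,0,0,0,-0.5,-0.33,0,0,0,0,0,-0.5,-0.33,0,0,0,0,0,-0.5,-0.33,0,0,0,0,0,-0.5,-0.33,0,0,0,0,0,-0.5,-0.33,0,0,0,0,0,0,0,0,0,0,0,0,0,0,0,0,0,0,0])

```text
clock: 18.1
tcp_pos: [0.5285, -0.0858, 0.1785]
tcp_rot: [0.338, 0.941, 0.001, -0.002]
contact_force: [-0.4, 0.2, -1.2]
grip_width: 0.0462
grasp_force: 65.2
```

Run:
```python
from h import *
import pickle
go([.53,-.09,.18],tool(-39.4))
i=bot.camera_info("wrist"); p,d=bot.snapshot("wrist"); pickle.dump((i,p,d),open("w9.pkl","wb")); cv2.imwrite("pics/w9.png",p[:,:,::-1])
s=bot.sense(); P=cloud(i,d); T=Rn.from_quat(s["tcp_rot"]).inv().apply((P-s["tcp_pos"]).reshape(-1,3)).reshape(P.shape)
m=(abs(T[...,1])<.04)&(T[...,0]>-.02)&(T[...,0]<.13)&(T[...,2]>-.09)&(T[...,2]<0)&(p.min(2)>70)
t=T[m]; print(m.sum(),np.percentile(t,[1,50,99],axis=0).round(4)); print(rect(np.float32(t[:,:2]*1000)),np.polyfit(t[:,0],t[:,2],1))
```

```text
pos [ 0.5285 -0.0858  0.1785] turn [ 0.    -0.004 -0.002] rows>= 1.0 shift [-0.076 -0.046 -0.03 ] F [-0.4  0.2 -1.2] w 0.0462 t 18.1 q [-0.31  0.24 -0.08  1.25  0.    0.38]
36606 [[-0.0071 -0.0288 -0.0736]
 [ 0.0543 -0.0021 -0.0546]
 [ 0.0994  0.0249 -0.0527]]
((45.21419143676758, -7.035755157470703), (66.91626739501953, 111.5490493774414), 87.35128021240234) [ 0.02143786 -0.05605795]
```

View pics/w9.png

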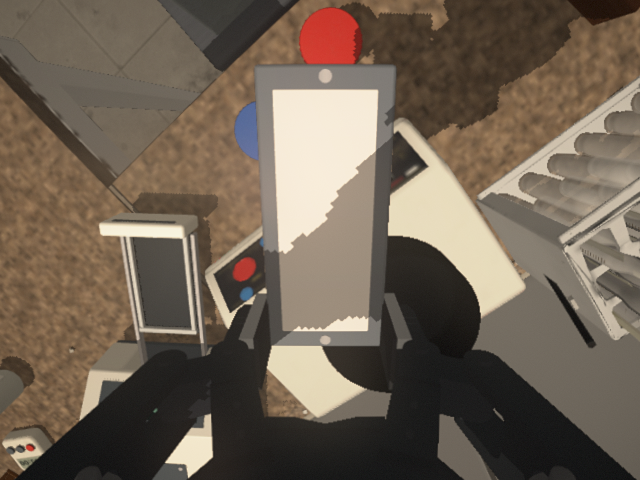

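Run:
```python
from h import *
import pickle
i,p,d=pickle.load(open("w9.pkl","rb")); P=cloud(i,d); g=p.min(2)
s=bot.sense(); C=Rn.from_quat(s["tcp_rot"])
T=C.inv().apply((P-s["tcp_pos"]).reshape(-1,3)).reshape(P.shape)
# held plate
b=np.zeros(g.shape,bool); b[60:285,250:400]=1
m=b&(d>0)&(d<.30); t=T[m]; print("plate",rect(np.float32(t[:,:2]*1000)),m.sum())
w=b&(d<.3)&(T[...,0]>.02)&(abs(T[...,1])<.02); t=T[w]; A=np.c_[t[:,:2],np.ones(len(t))]; print("plane",np.linalg.lstsq(A,t[:,2],rcond=None)[0])
for x0 in (.02,.05,.08): r=T[m][abs(T[m][:,0]-x0)<.004]; print(x0,np.percentile(r[:,1],[1,99]).round(4))
print("far end",np.percentile(T[m][:,0],99.5))
# drawer
b[:]=0; b[205:345,95:215]=1
W=P[b]; 
fr_=b&(P[...,2]>.047)&(P[...,2]<.06); q=P[fr_]; print("front",fr_.sum(),rect(np.float32(q[:,:2]*1000)),q[:,2].mean())
k=b&(g<110)&(abs(P[...,2]-.022)<.004); n,l,st,c=cv2.connectedComponentsWithStats(k.astype(np.uint8)); j=1+st[1:,4].argmax(); q=P[l==j]; print("bed",st[j],q[:,2].mean(),rect(np.float32(q[:,:2]*1000)))
v,u=np.nonzero(l==j); print("bed px",rect(np.float32(unproj(i,np.c_[u,v],.022)[:,:2]*1000)))
k=b&(g>140)&(abs(P[...,2]-.027)<.004); q=P[k]; M=Rn.from_euler('z',39.4,degrees=True).apply(q); print("rims",k.sum(),np.percentile(M,[.5,99.5],axis=0).round(4))
```

```text
plate ((40.33809280395508, 4.030609130859375), (107.82671356201172, 174.92910766601562), 64.9011459350586) 30293
plane [ 0.12281117  0.02715468 -0.06196107]
0.02 [-0.0252  0.0597]
0.05 [-0.0257  0.0215]
0.08 [-0.0582  0.0216]
far end 0.12349005911427106
front 1399 ((455.6828308105469, -219.18698120117188), (128.3118896484375, 53.17671203613281), 15.756694793701172) 0.05296674181688657
bed [ 130  237   61   93 4451] 0.022074565798189588 ((480.955810546875, -275.2439270019531), (53.81690979003906, 107.46981048583984), 48.554527282714844)
bed px ((481.316162109375, -276.5458984375), (54.812774658203125, 108.11042785644531), 48.37833786010742)
rims 1411 [[0.4914 0.0539 0.0234]
 [0.6137 0.1342 0.0284]]
```

Run:
```python
from h import *
import pickle
i,p,d=pickle.load(open("w9.pkl","rb")); P=cloud(i,d); g=p.min(2)
s=bot.sense(); C=Rn.from_quat(s["tcp_rot"])
T=C.inv().apply((P-s["tcp_pos"]).reshape(-1,3)).reshape(P.shape)
b=np.zeros(g.shape,bool); b[55:285,245:405]=1
m=b&(T[...,2]>-.07)&(T[...,2]<-.045); t=T[m]; print("plate",rect(np.float32(t[:,:2]*1000)),m.sum())
A=np.c_[t[:,:2],np.ones(len(t))]; print("plane",np.linalg.lstsq(A,t[:,2],rcond=None)[0])
E=[]
for x0 in np.arange(.025,.095,.01): r=t[abs(t[:,0]-x0)<.003]; E.append([x0,*np.percentile(r[:,1],[1,99])])
E=np.array(E); print(E[:,1:].round(4).tolist(), np.polyfit(E[:,0],E[:,1:].mean(1),1)); print("far end",np.percentile(t[:,0],99.7))
b[:]=0; b[205:345,95:215]=1
k=b&(g<110)&(abs(P[...,2]-.022)<.004); n,l,st,c=cv2.connectedComponentsWithStats(k.astype(np.uint8)); j=1+st[1:,4].argmax()
v,u=np.nonzero(l==j); X=unproj(i,np.c_[u,v],.022)
for yaw in (-40,-41,-42):
    M=Rn.from_euler('z',-yaw,degrees=True).apply(X); x=M[:,0]; lo=np.percentile(x,[.3,99.7])
    F=[]
    for x0 in np.linspace(lo[0]+.012,lo[1]-.012,9): r=M[abs(x-x0)<.003]; F.append([x0,*np.percentile(r[:,1],[2,98])])
    F=np.array(F); print(yaw,"x",lo.round(4),"slopes",np.polyfit(F[:,0],F[:,1],1)[0].round(3),np.polyfit(F[:,0],F[:,2],1)[0].round(3),"y",F[:,1:].mean(0).round(4))
    bk=[]
    for y0 in np.linspace(*(F[:,1:].mean(0)+[.01,-.01]),7): bk.append([y0,np.percentile(x[abs(M[:,1]-y0)<.003],98)])
    bk=np.array(bk); print("  back slope",np.polyfit(bk[:,0],bk[:,1],1)[0].round(3),bk[:,1].mean().round(4))
# top camera: meter top face
i,p,d=pickle.load(open("t2.pkl","rb"));P=cloud(i,d)
k=np.zeros(g.shape,bool);k[160:270,370:455]=1
k&=(abs(P[...,2]-.1)<.004); n,l,st,c=cv2.connectedComponentsWithStats(k.astype(np.uint8)); j=1+st[1:,4].argmax(); print("meter top",rect(np.float32(P[l==j][:,:2]*1000)))
```

```text
plate ((59.957603454589844, -1.726095199584961), (80.94689178466797, 48.51285171508789), 0.05610727518796921) 28973
plane [ 0.00786566  0.00161332 -0.0550203 ]
[[-0.0252, 0.0214], [-0.0253, 0.0214], [-0.0252, 0.0215], [-0.025, 0.0215], [-0.0248, 0.0215], [-0.0249, 0.0216], [-0.025, 0.0217], [-0.0251, 0.0215]] [ 0.00390774 -0.00202094]
far end 0.10008215997381044
-40 x [0.4929 0.5999] slopes -0.034 -0.025 y [0.0716 0.1238]
  back slope 0.003 0.5976
-41 x [0.4909 0.5982] slopes -0.017 -0.006 y [0.0811 0.1331]
  back slope 0.0 0.5958
-42 x [0.489  0.5962] slopes 0.004 0.016 y [0.0906 0.1426]
  back slope -0.019 0.5938
meter top ((625.2406616210938, -401.82781982421875), (150.39089965820312, 145.7940673828125), 47.43148422241211)
```

```bash
cat >> h.py <<'E'
D=np.array([.4778,-.2733,.022]); DY=-41.5
PC=np.array([.0451,-.0019,-.036])  # held plate: underside centre in tool frame
def place(under):
    T=tool(DY); go(np.r_[D[:2],under]-T.apply(PC),T)
E
python3 - <<'E'
from h import *
place(.15);place(.065)
E
```

```text
pos [ 0.5284 -0.0851  0.1789] turn [ 0.001 -0.003  0.034] rows>= 1.0 shift [-2.637 -3.451  1.298] F [-0.1  0.9 -3. ] w 0.0463 t 18.15 q [-0.31  0.24 -0.08  1.25  0.    0.38]
pos [ 0.5284 -0.0851  0.1789] turn [ 0.001 -0.003  0.034] rows>= 1.0 shift [-2.637 -3.451  2.998] F [-0.1  0.9 -3. ] w 0.0463 t 18.15 q [-0.31  0.24 -0.08  1.25  0.    0.38]
```

Call:
servo_tool(deltas=[-0.26,-0.35,0,0,0,0.034,0,-0.26,-0.35,0,0,0,0,0,-0.26,-0.35,0,0,0,0,0,-0.27,-0.35,0,0,0,0,0,-0.27,-0.35,0,0,0,0,0,-0.26,-0.34,0,0,0,0,0,-0.26,-0.34,0,0,0,0,0,-0.26,-0.34,0,0,0,0,0,-0.27,-0.34,0.2,0,0,0,0,-0.27,-0.34,0.4,0,0,0,0,0,0,0.5,0,0,0,0,0,0,0.3,0,0,0,0])

```text
clock: 19.35
tcp_pos: [0.5139, -0.3007, 0.1076]
tcp_rot: [0.354, 0.935, 0.001, -0.001]
contact_force: [-0.3, 0.2, -3.2]
grip_width: 0.0466
grasp_force: 65.2
```

Call:
servo_tool(deltas=[0,0,0.5,0,0,0,0,0,0,0.5,0,0,0,0,0,0,0.3,0,0,0,0,0,0,0,0,0,0,0,0,0,0,0,0,0,0])

```text
clock: 19.85
tcp_pos: [0.515, -0.3009, 0.0451]
tcp_rot: [0.354, 0.935, 0.001, -0.0]
contact_force: [0.4, 0.1, -2.3]
grip_width: 0.0465
grasp_force: 65.1
```

Run:
```python
from h import *
import pickle
i=bot.camera_info("wrist"); p,d=bot.snapshot("wrist"); s=bot.sense(); pickle.dump((i,p,d,s),open("w10.pkl","wb")); cv2.imwrite("pics/w10.png",p[:,:,::-1])
place(.065); place(.030)
```

```text
pos [ 0.5156 -0.3016  0.0459] turn [0.002 0.    0.001] rows>= 1.0 shift [ 0.039 -0.039  0.338] F [ 0.4 -0.4 -2.1] w 0.0463 t 19.9 q [-0.66  0.44 -0.14  0.99  0.    0.06]
pos [ 0.5156 -0.3016  0.0459] turn [0.002 0.    0.001] rows>= 1.0 shift [ 0.039 -0.039  1.038] F [ 0.4 -0.4 -2.1] w 0.0463 t 19.9 q [-0.66  0.44 -0.14  0.99  0.    0.06]
```

View pics/w10.png

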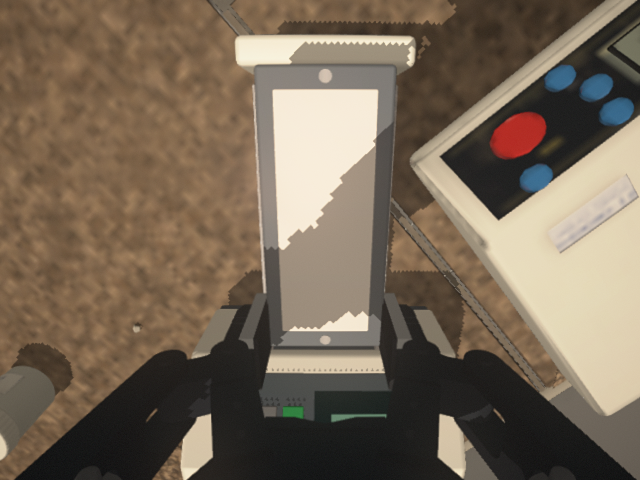

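The plate hangs over the bed: its near end is at row 66, and the drawer front's top spans (237–414, 37–68) just above it. I'll get the numeric margins from depth.

Run:
```python
from h import *
import pickle
i,p,d,s=pickle.load(open("w10.pkl","rb")); P=cloud(i,d)
M=Rn.from_euler('z',-DY,degrees=True).apply(P.reshape(-1,3)).reshape(P.shape)-Rn.from_euler('z',-DY,degrees=True).apply(D)+[0,0,.022]
u,v=np.meshgrid(range(640),range(480))
f=(v<75)&(u>225)&(u<425)&(M[...,2]>.049)&(M[...,2]<.059); q=M[f]; print("front top",f.sum(),np.percentile(q,[1,99],axis=0).round(4),rect(np.float32(q[:,:2]*1000)))
f=(v<285)&(u>245)&(u<405)&(M[...,2]>.08)&(M[...,2]<.12); q=M[f]; print("plate",f.sum(),np.percentile(q,[.5,50,99.5],axis=0).round(4),rect(np.float32(q[:,:2]*1000)))
f=(v<300)&(u>215)&(u<440)&(abs(M[...,2]-.027)<.003)&(p.min(2)>100); q=M[f]; print("rims",f.sum(), [np.percentile(q[q[:,1]*k>0],[2,50,98],axis=0).round(4).tolist() for k in (-1,1)])
f=(v>300)&(u>200)&(u<460)&(abs(M[...,2]-.06)<.008)&(M[...,0]>.05);q=M[f];print("meter face",f.sum(),np.percentile(q,[2,98],axis=0).round(4) if f.sum() else 0)
print("F top px expected",proj(i,[D+Rn.from_euler('z',DY,degrees=True).apply(k) for k in ([-.0715,-.041,.032],[-.0715,.041,.032],[-.058,-.041,.032],[-.058,.041,.032])]).round().tolist())
```

```text
front top 5370 [[-0.0734 -0.0372  0.0509]
 [-0.0603  0.0417  0.0554]] ((-66.82392120361328, 2.2700424194335938), (82.2018814086914, 14.441810607910156), 89.74946594238281)
plate 29011 [[-0.0542 -0.0212  0.0982]
 [-0.0197  0.0024  0.1001]
 [ 0.0252  0.0259  0.1017]] ((-14.178159713745117, 2.3482589721679688), (48.47098922729492, 80.92543029785156), 89.90667724609375)
rims 687 [[[-0.0531, -0.0371, 0.0241], [0.001, -0.036, 0.0249], [0.065, -0.0351, 0.0263]], [[-0.0289, 0.0404, 0.0242], [-0.0214, 0.0563, 0.0276], [0.0487, 0.0649, 0.0299]]]
meter face 2358 [[ 0.0862 -0.0663  0.0534]
 [ 0.0927  0.0734  0.0679]]
F top px expected [[227.0, 38.0], [412.0, 39.0], [229.0, 71.0], [410.0, 71.0]]
```

Call:
servo_tool(deltas=[0.036,0,0.2,0,0,0,0,0,0,0.3,0,0,0,0,0,0,0.2,0,0,0,0,0,0,0.15,0,0,0,0,0,0,0.1,0,0,0,0,0,0,0,0,0,0,0,0,0,0,0,0,0,0])

```text
clock: 20.6
tcp_pos: [0.5139, -0.3011, -0.0021]
tcp_rot: [0.354, 0.935, 0.001, 0.0]
contact_force: [0.1, 0.1, -2.1]
grip_width: 0.0465
grasp_force: 65.2
```

Run:
```python
from h import *
import pickle
i=bot.camera_info("wrist"); p,d=bot.snapshot("wrist"); s=bot.sense(); pickle.dump((i,p,d,s),open("w11.pkl","wb"))
place(.022); P=cloud(i,d)
M=Rn.from_euler('z',-DY,degrees=True).apply(P.reshape(-1,3)).reshape(P.shape)-Rn.from_euler('z',-DY,degrees=True).apply(D)+[0,0,.022]
u,v=np.meshgrid(range(640),range(480))
f=(v<130)&(u>180)&(u<460)&(abs(M[...,2]-.053)<.0025)&(M[...,0]<-.0575); q=M[f]; print("front top",f.sum(),np.percentile(q,[1,99],axis=0).round(4),rect(np.float32(q[:,:2]*1000)))
f=(v<285)&(u>245)&(u<405)&(abs(M[...,2]-.05)<.008)&(M[...,0]>-.0575); q=M[f]; print("plate",f.sum(),np.percentile(q,[.5,50,99.5],axis=0).round(4))
for y0 in (-.01,.0,.015):
    r=M[(abs(M[...,1]-y0)<.002)&(abs(M[...,0]+.058)<.006)&(M[...,2]>.01)]; r=r[r[:,0].argsort()]; print(y0,[(round(a*1000,1),round(c*1000)) for a,_,c in r[::max(1,len(r)//14)]])
```

```text
pos [ 0.514  -0.3012 -0.0019] turn [0.001 0.    0.   ] rows>= 1.0 shift [ 0.01  -0.025  0.242] F [-0.2 -0.3 -2.8] w 0.0464 t 20.65 q [-0.67  0.48 -0.21  0.88  0.    0.06]
front top 11105 [[-0.0732 -0.0368  0.0509]
 [-0.0599  0.0416  0.0553]] ((-66.67550659179688, 2.390392303466797), (82.14107513427734, 14.227290153503418), 89.82020568847656)
plate 28972 [[-0.055  -0.022   0.0509]
 [-0.0205  0.0017  0.0528]
 [ 0.0244  0.0252  0.0545]]
-0.01 [(np.float64(-64.0), 54), (np.float64(-63.2), 54), (np.float64(-62.3), 54), (np.float64(-61.7), 53), (np.float64(-60.8), 55), (np.float64(-60.4), 52), (np.float64(-60.1), 47), (np.float64(-60.0), 45), (np.float64(-59.9), 35), (np.float64(-59.8), 42), (np.float64(-59.6), 37), (np.float64(-54.6), 52), (np.float64(-53.6), 52), (np.float64(-52.8), 51), (np.float64(-52.0), 53)]
0.0 [(np.float64(-64.0), 55), (np.float64(-63.3), 54), (np.float64(-62.5), 54), (np.float64(-61.9), 54), (np.float64(-61.0), 53), (np.float64(-60.4), 53), (np.float64(-60.1), 53), (np.float64(-60.0), 32), (np.float64(-59.9), 41), (np.float64(-59.8), 38), (np.float64(-59.7), 45), (np.float64(-54.8), 52), (np.float64(-53.9), 52), (np.float64(-53.1), 53), (np.float64(-52.3), 53)]
0.015 [(np.float64(-64.0), 54), (np.float64(-63.1), 55), (np.float64(-62.5), 54), (np.float64(-61.7), 53), (np.float64(-60.9), 54), (np.float64(-60.4), 54), (np.float64(-60.1), 47), (np.float64(-60.0), 46), (np.float64(-59.9), 42), (np.float64(-59.8), 43), (np.float64(-59.6), 23), (np.float64(-54.5), 52), (np.float64(-53.7), 52), (np.float64(-52.9), 53), (np.float64(-52.0), 53)]
```

Call:
servo_tool(deltas=[0.04,0.014,0,0,0,0,0,0,0,0.08,0,0,0,0,0,0,0.06,0,0,0,0,0,0,0.04,0,0,0,0,0,0,0.02,0,0,0,0,0,0,0,0,0,0,0,0,0,0,0,0,0,0])

```text
clock: 21.35
tcp_pos: [0.5126, -0.2991, -0.0124]
tcp_rot: [0.354, 0.935, 0.001, 0.0]
contact_force: [0.6, -0.7, -2.4]
grip_width: 0.0465
grasp_force: 65.2
```

Call:
servo_tool(deltas=[0,0,0.02,0,0,0,0,0,0,0,0,0,0,0,0,0,0,0,0,0,0])

```text
clock: 21.65
tcp_pos: [0.5129, -0.2992, -0.0131]
tcp_rot: [0.354, 0.935, 0.001, 0.0]
contact_force: [0.0, 0.4, -0.2]
grip_width: 0.0463
grasp_force: 65.4
```

Call:
servo_tool(deltas=[0,0,0.02,0,0,0,0,0,0,0,0,0,0,0,0,0,0,0,0,0,0])

```text
clock: 21.95
tcp_pos: [0.5133, -0.2995, -0.0131]
tcp_rot: [0.354, 0.935, 0.0, 0.001]
contact_force: [-0.1, 0.8, 5.9]
grip_width: 0.0464
grasp_force: 66.1
```

Run:
```python
from h import *
import pickle
i=bot.camera_info("wrist"); p,d=bot.snapshot("wrist"); s=bot.sense(); pickle.dump((i,p,d,s),open("w12.pkl","wb"))
place(.022); P=cloud(i,d)
M=Rn.from_euler('z',-DY,degrees=True).apply(P.reshape(-1,3)).reshape(P.shape)-Rn.from_euler('z',-DY,degrees=True).apply(D)+[0,0,.022]
u,v=np.meshgrid(range(640),range(480))
f=(v<160)&(u>180)&(u<460)&(abs(M[...,2]-.053)<.0025)&(M[...,0]<-.0585); q=M[f]; print("front top",f.sum(),rect(np.float32(q[:,:2]*1000)))
f=(v<285)&(u>245)&(u<405)&(abs(M[...,2]-.042)<.006)&(M[...,0]>-.0585); q=M[f]; print("plate",f.sum(),np.percentile(q,[.5,50,99.5],axis=0).round(4),np.linalg.lstsq(np.c_[q[:,:2],np.ones(len(q))],q[:,2],rcond=None)[0])
```

```text
pos [ 0.5132 -0.2995 -0.0132] turn [0.001 0.001 0.   ] rows>= 1.0 shift [-0.024 -0.039  0.017] F [-0.7  0.8  3.9] w 0.0465 t 22.0 q [-0.66  0.48 -0.23  0.86  0.    0.06]
front top 13176 ((-66.22197723388672, 1.9850273132324219), (81.20449829101562, 14.226024627685547), 89.77420043945312)
plate 29215 [[-0.0567 -0.0213  0.0402]
 [-0.0223  0.0024  0.0421]
 [ 0.0228  0.0259  0.0438]] [ 2.40469348e-03 -9.98649579e-05  4.21726510e-02]
```

The plate is flat on the bed floor (top at 42 mm), with gaps of about 2.5 mm to the front and 3 mm at the sides. Releasing and retreating.

Call:
servo_tool(deltas=[0,0,0,0,0,0,0.6,0,0,0,0,0,0,0.7,0,0,0,0,0,0,0.8,0,0,0,0,0,0,0.8,0,0,-0.1,0,0,0,0.8,0,0,-0.2,0,0,0,0.8,0,0,-0.4,0,0,0,0.8,0,0,-0.6,0,0,0,0.8,0,0,-0.8,0,0,0,0.8,0,0,-0.8,0,0,0,0.8,0,0,-0.6,0,0,0,0.8,0,0,0,0,0,0,0.8])

```text
clock: 23.2
tcp_pos: [0.5152, -0.3012, 0.1671]
tcp_rot: [0.354, 0.935, -0.001, 0.005]
contact_force: [0.2, 0.2, 0.4]
grip_width: 0.0683
grasp_force: 0.0
```

Run:
```python
from h import *
import pickle
bot.snapshot("top")
i=bot.camera_info("wrist"); p,d=bot.snapshot("wrist"); s=bot.sense(); pickle.dump((i,p,d,s),open("w13.pkl","wb")); P=cloud(i,d)
M=Rn.from_euler('z',-DY,degrees=True).apply(P.reshape(-1,3)).reshape(P.shape)-Rn.from_euler('z',-DY,degrees=True).apply(D)+[0,0,.022]
f=(abs(M[...,0])<.058)&(abs(M[...,1]-.002)<.03)&(abs(M[...,2]-.042)<.004); q=M[f]; print("plate",f.sum(),rect(np.float32(q[:,:2]*1000)),np.linalg.lstsq(np.c_[q[:,:2],np.ones(len(q))],q[:,2],rcond=None)[0])
f=(M[...,0]<-.055)&(M[...,0]>-.08)&(abs(M[...,1])<.05)&(abs(M[...,2]-.053)<.004); q=M[f]; print("front",f.sum(),rect(np.float32(q[:,:2]*1000)))
T=tool(DY)
c=D+Rn.from_euler('z',DY,degrees=True).apply([-.074,.002,0])
# push pose: tip at z .034 in front of the front; pre 60 mm ahead
for back,z in ((.075,.15),(.075,.034),(.02,.034)): tipgo((D+Rn.from_euler('z',DY,degrees=True).apply([-.0735-back,.002,0]))*[1,1,0]+[0,0,z],T)
```

```text
plate 7356 ((-2.2143478393554688, 2.032918930053711), (48.257938385009766, 109.8723373413086), 89.83145141601562) [0.00164781 0.00036157 0.04215902]
front 1957 ((-66.71802520751953, 2.5015602111816406), (82.32588958740234, 13.86977481842041), 89.52278137207031)
pos [ 0.5131 -0.2997  0.1621] turn [0.002 0.002 0.   ] rows>= 1.0 shift [ 3.849 -0.032  1.073] F [-0.3  0.  -0.5] w 0.0686 t 23.3 q [-0.66  0.36  0.04  1.25  0.    0.06]
pos [ 0.5131 -0.2997  0.1621] turn [0.002 0.002 0.   ] rows>= 1.0 shift [ 3.849 -0.032  3.393] F [-0.3  0.  -0.5] w 0.0686 t 23.3 q [-0.66  0.36  0.04  1.25  0.    0.06]
pos [ 0.5131 -0.2997  0.1621] turn [0.002 0.002 0.   ] rows>= 1.0 shift [ 2.749 -0.032  3.393] F [-0.3  0.  -0.5] w 0.0686 t 23.3 q [-0.66  0.36  0.04  1.25  0.    0.06]
```

Call:
servo_tool(deltas=[0.3,0,0,0,0,0,0,0.42,0,0,0,0,0,0,0.42,0,0,0,0,0,0,0.42,0,0,0,0,0,0,0.42,0,0,0,0,0,0,0.42,0,0,0,0,0,0,0.42,-0.03,0.2,0,0,0,0,0.42,0,0.5,0,0,0,0,0.1,0,0.6,0,0,0,0,0,0,0.6,0,0,0,0,0,0,0.6,0,0,0,0,0,0,0.4,0,0,0,0])

```text
clock: 24.5
tcp_pos: [0.3841, -0.1877, 0.0127]
tcp_rot: [0.354, 0.935, 0.001, -0.002]
contact_force: [-0.0, 0.6, -0.4]
grip_width: -0.0
grasp_force: 0.0
```

Call:
servo_tool(deltas=[0,0,0.3,0,0,0,0,0,0,0.19,0,0,0,0,0,0,0,0,0,0,0,0,0,0,0,0,0,0])

```text
clock: 24.9
tcp_pos: [0.3863, -0.1893, -0.0089]
tcp_rot: [0.354, 0.935, 0.001, -0.0]
contact_force: [0.8, 1.4, 0.7]
grip_width: 0.0
grasp_force: 0.0
```

Run:
```python
from h import *
for b in (.011,-.135): tipgo((D+Rn.from_euler('z',DY,degrees=True).apply([-.0735-b,.002,0]))*[1,1,0]+[0,0,.032],tool(DY))
```

```text
pos [ 0.3863 -0.1893 -0.0089] turn [ 0.001 -0.001  0.   ] rows>= 1.0 shift [-0.793 -0.006  0.013] F [0.8 1.4 0.7] w 0.0 t 24.9 q [-0.64  0.21 -0.63  0.73  0.    0.08]
pos [ 0.3863 -0.1893 -0.0089] turn [ 0.001 -0.001  0.   ] rows>= 1.0 shift [-3.713 -0.006  0.013] F [0.8 1.4 0.7] w 0.0 t 24.9 q [-0.64  0.21 -0.63  0.73  0.    0.08]
```

Call:
servo_tool(deltas=[-0.15,0,0,0,0,0,0,-0.2,0,0,0,0,0,0,-0.2,0,0,0,0,0,0,-0.15,0,0,0,0,0,0,-0.06,0,0,0,0,0,0,-0.06,0,0,0,0,0,0,-0.06,0,0,0,0,0,0,-0.08,0,0,0,0,0,0,-0.1,0,0,0,0,0,0,-0.12,0,0,0,0,0,0,-0.12,0,0,0,0,0,0,-0.12,0,0,0,0,0,0])

```text
clock: 26.1
tcp_pos: [0.4398, -0.2368, -0.0091]
tcp_rot: [0.354, 0.935, 0.001, -0.0]
contact_force: [-1.3, 0.9, -1.5]
grip_width: -0.0003
grasp_force: 1.2
```

Call:
servo_tool(deltas=[-0.14,0,0,0,0,0,0,-0.14,0,0,0,0,0,0,-0.14,0,0,0,0,0,0,-0.14,0,0,0,0,0,0,-0.14,0,0,0,0,0,0,-0.14,0,0,0,0,0,0,-0.14,0,0,0,0,0,0,-0.14,0,0,0,0,0,0,-0.12,0,0,0,0,0,0,-0.1,0,0,0,0,0,0,-0.1,0,0,0,0,0,0,-0.1,0,0,0,0,0,0])

```text
clock: 27.3
tcp_pos: [0.4977, -0.2878, -0.0088]
tcp_rot: [0.354, 0.935, 0.001, 0.0]
contact_force: [-2.3, 1.0, -0.5]
grip_width: -0.0003
grasp_force: 1.1
```

Run:
```python
from h import *
for b in (-.135,): tipgo((D+Rn.from_euler('z',DY,degrees=True).apply([-.0735-b,.002,0]))*[1,1,0]+[0,0,.032],tool(DY))
```

```text
pos [ 0.4977 -0.2878 -0.0088] turn [ 0.001 -0.     0.   ] rows>= 1.0 shift [-0.74  -0.006  0.014] F [-2.3  1.  -0.5] w -0.0003 t 27.3 q [-0.66  0.45 -0.27  0.85  0.    0.06]
```

Call:
servo_tool(deltas=[-0.1,0,0,0,0,0,0,-0.1,0,0,0,0,0,0,-0.1,0,0,0,0,0,0,-0.1,0,0,0,0,0,0,-0.08,0,0,0,0,0,0,-0.06,0,0,0,0,0,0,-0.04,0,0,0,0,0,0,-0.04,0,0,0,0,0,0,0,0,0,0,0,0,0])

```text
clock: 28.2
tcp_pos: [0.5212, -0.3083, -0.0087]
tcp_rot: [0.354, 0.935, 0.001, 0.001]
contact_force: [-0.7, -0.6, -0.4]
grip_width: 0.0002
grasp_force: 0.4
```

Call:
servo_tool(deltas=[-0.04,0,0,0,0,0,0,-0.04,0,0,0,0,0,0,0,0,0,0,0,0,0])

```text
clock: 28.5
tcp_pos: [0.5241, -0.3109, -0.0088]
tcp_rot: [0.354, 0.935, 0.001, 0.0]
contact_force: [-1.2, 0.1, 0.1]
grip_width: 0.0003
grasp_force: 0.6
```

Call:
servo_tool(deltas=[-0.04,0,0,0,0,0,0,0,0,0,0,0,0,0])

```text
clock: 28.7
tcp_pos: [0.5255, -0.3121, -0.0088]
tcp_rot: [0.354, 0.935, 0.001, 0.0]
contact_force: [-0.2, 1.9, 0.3]
grip_width: -0.0003
grasp_force: 0.6
```

Call:
servo_tool(deltas=[-0.04,0,0,0,0,0,0,-0.04,0,0,0,0,0,0,0,0,0,0,0,0,0])

```text
clock: 29.0
tcp_pos: [0.5265, -0.313, -0.0089]
tcp_rot: [0.354, 0.935, 0.002, -0.002]
contact_force: [-6.3, 4.7, 6.2]
grip_width: -0.0002
grasp_force: 4.0
```

Call:
servo_tool(deltas=[-0.04,0,0,0,0,0,0,-0.03,0,0,0,0,0,0,0,0,0,0,0,0,0])

```text
clock: 29.3
tcp_pos: [0.5263, -0.3128, -0.009]
tcp_rot: [0.354, 0.935, 0.003, -0.005]
contact_force: [-12.9, 11.2, 13.9]
grip_width: -0.0004
grasp_force: 8.6
```

It has reached the stop (17 N, no further motion). Backing off and checking everything.

Call:
servo_tool(deltas=[0.1,0,0,0,0,0,0,0.2,0,0,0,0,0,0,0.4,0,0,0,0,0,0,0.4,0,0,0,0,0,0,0.4,0,-0.2,0,0,0,0,0.3,0,-0.5,0,0,0,0,0,0,-0.6,0,0,0,0,0,0,-0.6,0,0,0,0,0,0,-0.6,0,0,0,0,0,0,-0.6,0,0,0,0,0,0,0,0,0,0,0,0,0,0,0,0,0,0])

```text
clock: 30.5
tcp_pos: [0.464, -0.2583, 0.1469]
tcp_rot: [0.354, 0.935, 0.0, 0.002]
contact_force: [-0.5, 0.4, 0.5]
grip_width: 0.0
grasp_force: 0.0
```

Run:
```python
from h import *
import pickle
i=bot.camera_info("wrist"); p,d=bot.snapshot("wrist"); P=cloud(i,d)
M=Rn.from_euler('z',-DY,degrees=True).apply(P.reshape(-1,3)).reshape(P.shape)-Rn.from_euler('z',-DY,degrees=True).apply(D)+[0,0,.022]
go([.4,-.2,.1],tool(DY))
f=(M[...,0]>.03)&(M[...,0]<.11)&(abs(M[...,1]-.002)<.035)&(abs(M[...,2]-.053)<.003); q=M[f]; print("front top x",f.sum(),np.percentile(q[:,0],[1,50,99]).round(4) if f.sum() else 0)
f=(M[...,0]>.05)&(M[...,0]<.11)&(abs(M[...,1]-.002)>.05)&(abs(M[...,1]-.002)<.07)&(M[...,2]>.03)&(M[...,2]<.06); q=M[f]; print("meter face x",f.sum(),np.percentile(q[:,0],[5,50,95]).round(4) if f.sum() else 0)
i=bot.camera_info("top"); p,d=bot.snapshot("top"); P=cloud(i,d)
for l in ["white_standard","black_standard","red_jar","blue_jar","white_jar","drawer_front"]: print(l,[(np.round(r["box"]).astype(int).tolist(),round(r["score"],2)) for r in bot.recognise("top",l)[:1]])
Q=Rn.from_euler('z',-BY,degrees=True).apply((P-B).reshape(-1,3)).reshape(P.shape)
f=(abs(Q[...,0])<.05)&(abs(Q[...,1]+.0305)<.02); q=Q[f]; print("black z",np.median(q[:,2]),np.polyfit(q[:,0],q[:,2],1))
f=(abs(Q[...,0])<.05)&(abs(Q[...,1]-.0305)<.02); print("white pocket z",np.median(Q[f][:,2]))
```

```text
pos [ 0.4632 -0.2577  0.1458] turn [0.001 0.    0.   ] rows>= 1.0 shift [1.711 0.026 0.916] F [-0.8  0.1 -0. ] w 0.0002 t 30.55 q [-0.66  0.24 -0.16  1.16  0.    0.06]
front top x 71 [0.073  0.0766 0.0863]
meter face x 779 [0.086  0.0868 0.0877]
white_standard []
black_standard [([164, 240, 186, 287], 0.64)]
red_jar [([250, 275, 269, 294], 0.78)]
blue_jar [([283, 269, 301, 282], 0.59)]
white_jar [([458, 259, 478, 281], 0.76)]
drawer_front []
black z 0.05406920695230364 [-0.00103902  0.05406331]
white pocket z 0.0318087751200471
```

```bash
python3 -c "
from cell import bot
print(bot.job_done())"
```

```text
the job is handed in; nothing more can be done
None
```

The white standard is flat, white face up, inside the drawer rims and the drawer is pushed home against its stop; the black standard and the three jars are still in place, and the job is handed in at about 31 s.

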